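Snap the lid onto the vial box

ROBOT

A 6-joint arm with a two-finger parallel gripper is mounted at the origin on the work surface. World frame = base frame: x ahead of the robot, y to its left, z up, the work surface at z = 0. Lengths are in m, angles in rad, forces in N, time in s.
With the tool pointing down it reaches from about 0.375 to 0.9 m from the base axis. Payload 3.1 kg.
Tool frame: the origin (TCP) lies between the finger pads; the fingertips stand 8 mm ahead of it and the grasp point (between the pads) lies 11 mm behind it; z points along the fingers, y is the line along which they close (so a half turn about z gives the same grasp; the last joint's range is limited). The gripper opens to 87 mm and grips with 3 to 60 N. Pads are 19 mm wide; open, the fingers measure 117 mm over their backs; the gripper's body (75 mm by 190 mm) begins 51 mm behind the grasp point.
Start: joints at [-1.379, 0.527, 1.433, -0, 1.181, -0.178], TCP at [0.226, -0.583, 0.231] pointing down, gripper open.
Joint ranges: [-3.08, 3.08], [-0.75, 2.2], [0.22, 2.44], [-1.43, 4.57], [0, 2.65], [-2.85, 2.85]. Speed limits (rad/s): [2.79, 2.79, 3.14, 3.14, 3.14, 3.14].

INTERFACE

Orientations are given as a unit quaternion [x, y, z, w].
In Python, from rig import robot gives the robot as it stands.
- The arm moves only by the tool move_arm, never from a script. Its argument "motion" is text: rows parted by semicolons, each of 5 numbers parted by spaces: the opening, from -1 (shut) to 1 (fully open), then the shift along the tool's x, y, z normalised to -1 to 1, where 1 is 0.2 m, then the turn about the tool's z normalised to -1 to 1, where 1 is pi rad. A call has 1 to 12 rows; each row is the pose to reach, as a shift and turn from the pose commanded when the call began, along the tool's axes at that moment, turning the shorter way round; what a row does not reach only later rows make up. A row lasts 1/12 s, in which the tool goes at most 41.7 mm and 7.16 degrees, less where a joint would pass 70% of its speed; a pose out of reach is approached as far as the arm can. A call with a number of a shift or a turn outside -1 to 1 is refused whole. A call with a gripper value outside its range is refused whole. The fingers move at their own pace and stop on an object; "newtons" is the grip in N (left out, the last holds). Time passes only in rows, so rows that repeat a pose let the fingers close. It gives the time, the measured TCP pose, the force, the opening and the grip force at its end, in the units of the state.
- robot.get_obs(): the state, without advancing time (a new reading comes with each control period).
- robot.camera(name): name is "scene" or "top" or "wrist"; returns (picture, depth): 400x640x3 uint8, red, green, blue; 400x640 float32, m along the optical axis (not along the pixel's ray), 0 where there is no reading.
- robot.camera_model(name): a dict with "mtx" (3x3 intrinsics, pixels), "position" and "attitude" of the camera in the world. Camera axes: x right, y down, z forward; pixel columns grow to the right and rows downward; lengths in m; the calibration is good to about 2 mm. The wrist camera is an equidistant fisheye: a pixel r from the principal point sees the ray r / f radians off the axis. A picture is of the moment at which its call begins: read the wrist's pose just before it. camera_model takes no time and is no camera call; for the wrist camera it gives the pose at the moment of the call.
- robot.hand_in(): hands the job in; it is judged then, once.
The state is a dict: "time": time; "q": joint angles; "joint_velocities": joint speeds; "joint_torque": joint torques, N m; "position": TCP position; "tool_rot": TCP orientation; "ft_force": force on the tool from outside, world axes, zero at the start; "moment": the same for the moment, N m; "grip_width": finger opening in m; "grip_force": force on a finger pad.
Only numpy, scipy, OpenCV 4.12 (cv2) and the standard library are available. Lean on these libraries where they do the work, as an engineer would, in place of code of your own. Each camera call takes 0.05 s, during which the arm holds its last target. There are 200 camera calls.

TASK

Close the open vial box: lay the loose lid flat and square in its mouth and press it down until it lies fully home on the ledge and the snap clips at both ends have sprung back over it. Once it is home, prove it with a firm downward push of 20 N or so held for about a second, but never lean on the lid with more than 60 N, as there is glass underneath. Leave the lid released, and do not disturb the other glassware and things on the bench.

Things in the scene. Friction and masses are not known exactly. Their poses are not given: they have to be found in the camera images.
- vial_box: The OPEN white plastic vial box, fixed to the bench, 170 (x) x 100 (y) mm, walls 70 mm high. Origin: centre of its underside, z up, x along its length. The vials inside stay below its ledge (50 mm up). The well above the ledge is 154 x 84 mm (2 mm free all round the lid) and flares 6 mm wider per side from 58 to 70 mm up.
- vial_box_ledge (a point): Centre of the open box's ledge plane, 50 mm above its underside: the lid's origin lies here when home.
- clip_line (a point): Point on the open box's axis, 68 mm above its underside. Laid in the mouth, the lid rests on the sloping faces of the two clips with its underside about here, 18 mm short of the ledge; from there some 5 to 20 N per end drives the clips outward until they spring back over the lid's top.
- lid: The loose grey plastic lid: a flat plate 150 (x) x 80 (y) x 6 mm with an upright grip bar in the middle, 60 (x) x 14 (y) mm, its top 52 mm above the plate's underside. Origin: centre of the plate's underside; z up. Symmetric end for end. Starts flat on the bench, bar up. About 0.18 kg.
- lid_grip (a point): centre of the lid's grip bar, 42 mm above the lid's underside; fingers close across the lid's y here (with fingertips 19 mm lower they stay above the box's walls)
- lid_near_end (a point): a good place to push, on the plate's upper face, 50 mm from the lid's centre towards its -x end
- lid_far_end (a point): the same towards the lid's +x end
- clip_near (a joint): Springy snap clip, 30 mm wide, at the middle of the box's -x end, leaning 5 mm into the well, its top 77 mm above the bench: 0 = at rest (sprung in over the well), grows in m as it is pushed outward, at most 0.009
- clip_far (a joint): the same at the box's +x end
- closed_box: A second, identical box, fixed to the bench, that already has its lid on (same lid and bar, top of the bar 102 mm above the bench). Leave it. Origin: centre of its underside.
- small_flask: Bystander: small closed conical glass flask, 42 mm across the foot, 70 mm tall. Origin: centre of its underside.
- beaker: Bystander: small open glass beaker, 42 mm across, 48 mm tall. Origin: centre of its underside.
- big_flask: Bystander: closed conical glass flask, 72 mm across the foot, 110 mm tall. Origin: centre of its underside.
- reagent_bottle: Bystander: amber glass jar, 60 mm across, 105 mm tall. Origin: centre of its underside.
- dish: Bystander: shallow white ceramic dish, 90 mm across, 18 mm tall. Origin: centre of its underside.
- eraser_block: Bystander: rubber block 50 x 25 x 14 mm. Origin: centre of its underside.
Things that resemble listed ones, but are neither listed nor needed, are in the scene too. What is shaped like the vial_box but orange or pink is not meant. Leave any green look-alike of the lid alone.

How it is judged:
By the outcome, as a careful person would: the job done as asked, in the order asked, and still so for the second after the job is handed in, with the robot touching nothing.
It also fails if it takes over 64 s, if anything falls off the work surface, if the arm or the gripper's body presses on something with over 40 N, if the wrist force passes 120 N, or if a joint passes its speed limit or range.

## Working session

There is one attempt and no reset: what is moved stays moved. The work goes in short steps, Python scripts to look and compute and a tool call to move; the robot and the scene stay as the last step left them, time stands still between calls to the robot, and variables do not carry over. Pictures are saved under pics/ and viewed, at most 10 in all, crops included, and the job is handed in when it is done.

Besides the shell and the picture viewer there is one more tool, called after "Emit:" in YAML: its name, and indented under it one key for each argument. move_arm: Moves the arm, as the interface text tells. Its arguments: {"type":"object","properties":{"motion":{"type":"string"},"newtons":{"type":"number"}},"required":["motion"]}

```bash
mkdir -p pics; ls; python3 - <<'E'
from rig import robot
import cv2,numpy as np
for n in ["top","scene"]:
    p,d=robot.camera(n); cv2.imwrite(f"pics/{n}0.png",p[:,:,::-1]); np.savez(f"{n}0.npz",p=p,d=d)
    m=robot.camera_model(n); print(n,m)
print(robot.get_obs())
E
```

```text
pics
top {'mtx': array([[384.2601351 ,   0.        , 318.9962081 ],
       [  0.        , 384.2601351 , 207.76195757],
       [  0.        ,   0.        ,   1.        ]]), 'position': array([ 0.42633869, -0.07739925,  0.95170452]), 'attitude': array([ 0.71571304, -0.69629838,  0.04516008, -0.02973192])}
scene {'mtx': array([[361.14928543,   0.        , 323.54527723],
       [  0.        , 361.14928543, 199.40191237],
       [  0.        ,   0.        ,   1.        ]]), 'position': array([ 1.09498136, -0.13134775,  0.80479687]), 'attitude': array([ 0.7054858 ,  0.63140885, -0.2168238 , -0.23790773])}
{'time': 0.1, 'q': array([-1.37950081e+00,  5.28377821e-01,  1.43381526e+00, -2.98038300e-05,
        1.18138702e+00, -1.78472612e-01]), 'joint_velocities': array([ 0.00042951, -0.00079996, -0.00253963,  0.00132372, -0.00103882,
       -0.00057014]), 'joint_torque': array([ 1.17601376e-04, -4.40986276e+01, -1.77151626e+01,  6.34631747e-02,
        5.33303479e-02, -4.36458856e-05]), 'position': array([ 0.22578185, -0.58208047,  0.22965356]), 'tool_rot': array([ 9.82956042e-01,  1.83838058e-01, -2.01515228e-05, -9.93615893e-04]), 'ft_force': array([-0.01912178, -0.530638  ,  0.3664193 ]), 'moment': array([-0.0119876 , -0.01250075,  0.03348319]), 'grip_force': 0.0, 'grip_width': 0.0871712021127966}
```

View pics/top0.png

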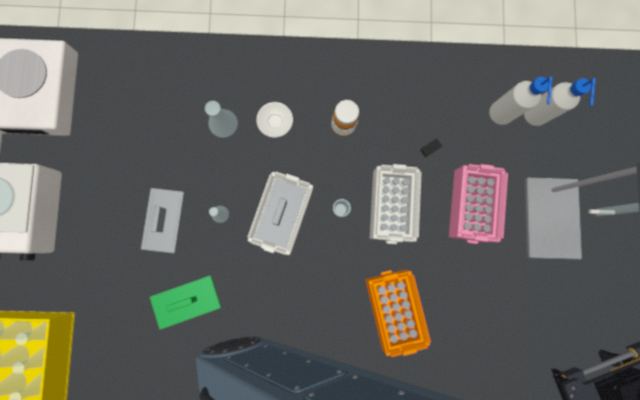

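View pics/scene0.png

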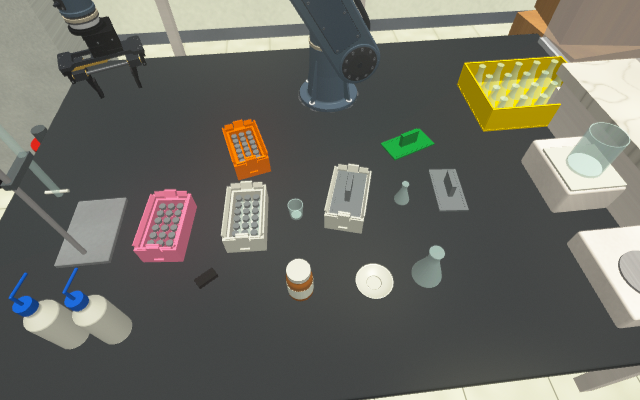

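The top view shows the grey lid at about (162,220), the open white box at (396,204), the closed box at (280,213), the beaker at (342,208) and the small flask at (219,213). The scene view shows the same layout. Next I measure the lid and the box.

```bash
cat > h.py <<'E'
import numpy as np,cv2
from scipy.spatial.transform import Rotation as R
from rig import robot
def cloud(n,d):
    m=robot.camera_model(n);K=m['mtx'];v,u=np.mgrid[0:400,0:640]
    c=np.stack([(u-K[0,2])/K[0,0]*d,(v-K[1,2])/K[1,1]*d,d],-1)
    return c@R.from_quat(m['attitude']).as_matrix().T+m['position']
def plane(n,uv,z):
    m=robot.camera_model(n);K=m['mtx'];uv=np.atleast_2d(uv).astype(float)
    r=np.c_[(uv[:,0]-K[0,2])/K[0,0],(uv[:,1]-K[1,2])/K[1,1],np.ones(len(uv))]@R.from_quat(m['attitude']).as_matrix().T
    return m['position']+r*((z-m['position'][2])/r[:,2])[:,None]
def rect(P):
    (c,s,a)=cv2.minAreaRect((P[:,:2]*1000).astype(np.float32))
    if s[0]<s[1]: s=s[::-1];a+=90
    return np.round(c,1),np.round(s,1),round((a+90)%180-90,2)
E
python3 - <<'E'
from h import *
for n,wins in [("top",dict(lid=(135,180,190,260),box=(362,155,430,250))),("scene",dict(lid=(420,160,475,220),box=(212,170,275,260)))]:
    f=np.load(n+"0.npz");p,d=f['p'],f['d'];X=cloud(n,d);hsv=cv2.cvtColor(p,cv2.COLOR_RGB2HSV)
    for k,(a,b,c,e) in wins.items():
        x=X[b:e,a:c];br=p[b:e,a:c].min(-1);z=x[...,2]
        print(n,k,"table z",np.median(z[br<60]) )
        if k=="lid":
            m=((br>95)).astype(np.uint8)
            cs=max(cv2.findContours(m,cv2.RETR_EXTERNAL,cv2.CHAIN_APPROX_NONE)[0],key=cv2.contourArea)
            uv=cs[:,0]+[a,b]; print(" plate by ray",rect(plane(n,uv,.006)))
            q=x[(z>.001)&(z<.012)&(br>90)];print(" plate cloud",rect(q),np.median(q[:,2]))
            q=x[(z>.045)&(z<.06)];print(" bar",len(q),len(q)>3 and (rect(q),np.median(q[:,2])))
        else:
            q=x[(z>.064)&(z<.0735)];print(" rim",rect(q),np.median(q[:,2]))
            m=((br>150)).astype(np.uint8)
            cs=max(cv2.findContours(m,cv2.RETR_EXTERNAL,cv2.CHAIN_APPROX_NONE)[0],key=cv2.contourArea)
            print(" rim by ray",rect(plane(n,cs[:,0]+[a,b],.07)))
# other things in top
for nm,uv,z in [("closed",(280,213),.09),("beaker",(342,208),.048),("sflask",(212,211),.07),("bottle",(347,112),.105),("pink",(479,203),.07),("orange",(398,313),.07)]:
    print(nm,plane("top",uv,z).round(3))
E
```

```text
top lid table z nan
 plate by ray (array([486.4, 286.2]), array([154.8,  85. ]), -5.01)
 plate cloud (array([486.8, 287.5]), array([155.9,  87.1]), -4.44) 0.006333242941027772
 bar 179 ((array([487. , 286.5]), array([59.6, 15.6]), -5.37), np.float64(0.051876864952525636))
top box table z 0.004385643904728287
 rim (array([ 539.2, -276. ]), array([178.4, 103.8]), -2.46) 0.06869074315147028
 rim by ray (array([ 535.9, -275.4]), array([186. , 105.9]), -2.46)
scene lid table z nan
 plate by ray (array([484.8, 286.1]), array([151.7,  81.5]), -5.0)
 plate cloud (array([482.9, 287.2]), array([155.6,  83.8]), -5.18) 0.006167826893443695
 bar 103 ((array([485.2, 285. ]), array([60.8, 15.1]), -4.51), np.float64(0.05136909167826165))
scene box table z 0.01437992203151639
 rim (array([ 538.6, -277. ]), array([179. , 103.9]), -2.14) 0.06879504668731734
 rim by ray (array([ 541.2, -276.2]), array([188.8, 103.6]), -2.36)
closed [[ 0.504 -0.008  0.09 ]]
beaker [[ 0.524 -0.15   0.048]]
sflask [[0.506 0.149 0.07 ]]
bottle [[ 0.738 -0.153  0.105]]
pink [[ 0.542 -0.469  0.07 ]]
orange [[ 0.287 -0.28   0.07 ]]
  return _methods._mean(a, axis=axis, dtype=dtype,
  ret = ret.dtype.type(ret / rcount)
```

The lid is at (0.486, 0.286) with yaw −5°, and the box is at (0.539, −0.276) with yaw −2.4°. The sizes and heights match what is given. I'll start moving.

Emit:
move_arm:
  motion: "0.2 0.98 -0.59 0 0.1455;0.2 0.98 -0.59 0 0.1455;0.2 0.98 -0.59 0 0.1455;0.2 0.98 -0.59 0 0.1455;0.2 0.98 -0.59 0 0.1455;0.2 0.98 -0.59 0 0.1455;0.2 0.98 -0.59 0 0.1455;0.2 0.98 -0.59 0 0.1455;0.2 0.98 -0.59 0 0.1455"

```text
time: 0.85
position: [0.3658, -0.4026, 0.2305]
tool_rot: [0.999, -0.044, -0.0, 0.0]
ft_force: [-0.9, 0.2, 0.2]
grip_width: 0.0525
grip_force: 0.0
```

Emit:
move_arm:
  motion: "0.2 0.3 -1 0 0;0.2 0.3 -1 0 0;0.2 0.3 -1 0 0;0.2 0.3 -1 0 0;0.2 0.3 -1 0 0;0.2 0.3 -1 0 0"

```text
time: 1.35
position: [0.4437, -0.2027, 0.2303]
tool_rot: [0.999, -0.042, -0.0, -0.002]
ft_force: [0.0, -1.0, 0.4]
grip_width: 0.0524
grip_force: 0.0
```

Emit:
move_arm:
  motion: "0.2 0 -1 0 0;0.2 0 -1 0 0;0.2 0 -1 0 0;0.2 0 -1 0 0;0.2 0 -1 0 0;0.2 0 -1 0 0"

```text
time: 1.85
position: [0.4604, -0.0052, 0.2305]
tool_rot: [0.999, -0.042, -0.0, -0.001]
ft_force: [-0.7, -0.9, -0.0]
grip_width: 0.0522
grip_force: 0.0
```

Emit:
move_arm:
  motion: "0.2 0 -1 0 0;0.2 0 -1 0 0;0.2 0 -1 0 0;0.2 0 -1 0 0;0.2 0 -1 0 0;0.2 0 -1 0 0"

```text
time: 2.35
position: [0.4802, 0.1939, 0.2307]
tool_rot: [0.999, -0.042, 0.001, -0.001]
ft_force: [-0.1, -0.4, -0.3]
grip_width: 0.0519
grip_force: 0.0
```

Emit:
move_arm:
  motion: "0.2 0 -0.48 0 0;0.2 0 -0.48 0 0;0.2 0 -0.48 0 0;0.2 0 -0.48 0 0;0.2 0 -0.48 0 0;0.2 0 -0.48 0 0"

```text
time: 2.85
position: [0.4869, 0.284, 0.2302]
tool_rot: [0.999, -0.045, -0.0, 0.001]
ft_force: [0.1, -0.7, 0.1]
grip_width: 0.052
grip_force: 0.0
```

```bash
python3 - <<'E'
from h import *
o=robot.get_obs();print(o['time'],o['position'],o['tool_rot'],o['q'])
m=robot.camera_model("wrist");p,d=robot.camera("wrist");cv2.imwrite("pics/w1.png",p[:,:,::-1]);np.savez("w1.npz",p=p,d=d);print(m)
E
```

```text
2.85 [0.48687818 0.28400203 0.23017683] [ 9.99005263e-01 -4.45843680e-02 -4.74027098e-04  7.02628067e-04] [ 3.30351309e-01  4.45947835e-01  1.58792435e+00 -1.07273314e-03
  1.10911753e+00  1.99082449e+00]
{'mtx': array([[309.70691629,   0.        , 313.21905675],
       [  0.        , 309.70691629, 203.11372142],
       [  0.        ,   0.        ,   1.        ]]), 'position': array([0.56543356, 0.27763912, 0.38365686]), 'attitude': array([-0.66743853,  0.73030639,  0.1073434 , -0.09826381])}
```

View pics/w1.png

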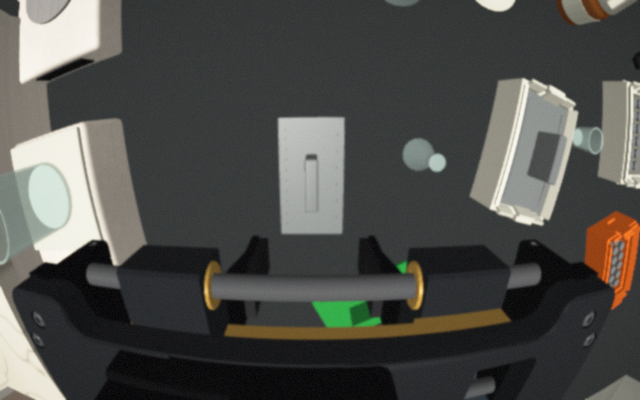

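The wrist view shows the lid plate at about (311,175), with its bar upright and square to the jaws, and clear space around it. I'll cross-check its position with the fisheye rays.

```bash
cat >> h.py <<'E'
def fplane(m,uv,z):
    K=m['mtx'];x=(np.atleast_2d(uv)-K[:2,2])/K[0,0];t=np.linalg.norm(x,axis=1)
    r=np.c_[x*(np.sin(t)/t)[:,None],np.cos(t)]@R.from_quat(m['attitude']).as_matrix().T
    return m['position']+r*((z-m['position'][2])/r[:,2])[:,None]
E
python3 - <<'E'
from h import *
p=np.load("w1.npz")['p'];m=robot.camera_model("wrist")
k=np.zeros((400,640),np.uint8);k[105:242,265:355]=(p.min(-1)>90)[105:242,265:355]
c=max(cv2.findContours(k,cv2.RETR_EXTERNAL,cv2.CHAIN_APPROX_NONE)[0],key=cv2.contourArea)[:,0]
print(rect(fplane(m,c,.006)))
E
```

```text
(array([485.7, 287.6]), array([152.4,  82.1]), -4.76)
```

Emit:
move_arm:
  motion: "0.2 -0.006 -0.012 0.9 0;0.2 -0.006 -0.012 0.9 0;0.2 -0.006 -0.012 0.9 0;0.2 -0.006 -0.012 0.9 0;0.2 -0.006 -0.012 0.9 0;0.2 -0.006 -0.012 0.9 0;0.2 -0.006 -0.012 0.9 0;0.2 -0.006 -0.012 0.9 0"

```text
time: 3.57
position: [0.487, 0.2883, 0.052]
tool_rot: [0.999, -0.044, 0.001, -0.0]
ft_force: [-0.2, -0.8, 0.2]
grip_width: 0.0522
grip_force: 0.0
```

Emit:
move_arm:
  motion: "0.2 0 0 0.105 0;0.2 0 0 0.105 0;0.2 0 0 0.105 0;-1 0 0 0.105 0;-1 0 0 0.105 0;-1 0 0 0.105 0;-1 0 0 0.105 0;-1 0 0 0.105 0;-1 0 0 0.105 0;-1 0 0 0.105 0;-1 0 0 0.105 0"
  newtons: 45

```text
time: 4.48
position: [0.4854, 0.2885, 0.0296]
tool_rot: [0.999, -0.044, -0.0, 0.0]
ft_force: [-1.3, -1.3, 1.7]
grip_width: 0.0137
grip_force: 45.0
```

Emit:
move_arm:
  motion: "-1 0 0 -0.3 0;-1 0 0 -0.5 0;-1 0 0 -0.7 0;-1 0 0 -0.9 0;-1 0 0 -1 0;-1 0 0 -1 0;-1 0 0 -1 0;-1 0 0 -1 0"

```text
time: 5.15
position: [0.4841, 0.2883, 0.2283]
tool_rot: [0.999, -0.044, -0.001, 0.001]
ft_force: [-0.5, -0.1, -2.3]
grip_width: 0.0133
grip_force: 45.0
```

Emit:
move_arm:
  motion: "-1 0.1 0.15 0 0;-1 0.2 0.3 0 0;-1 0.3 0.45 0 0;-1 0.4 0.6 0 0;-1 0.5 0.75 0 0;-1 0.51 0.9 0 0;-1 0.51 1 0 0;-1 0.51 1 0 0"

```text
time: 5.82
position: [0.568, 0.0765, 0.2261]
tool_rot: [0.999, -0.046, -0.004, 0.001]
ft_force: [-0.4, 0.5, -2.7]
grip_width: 0.0136
grip_force: 45.0
```

Emit:
move_arm:
  motion: "-1 0 0.15 0 0;-1 0 0.3 0 0;-1 0 0.45 0 0;-1 0 0.6 0 0;-1 0 0.75 0 0;-1 0 0.9 0 0;-1 0 1 0 0;-1 0 1 0 0"

```text
time: 6.48
position: [0.5512, -0.1218, 0.2271]
tool_rot: [0.999, -0.046, -0.002, 0.0]
ft_force: [-0.0, -0.2, -1.6]
grip_width: 0.0134
grip_force: 45.0
```

Emit:
move_arm:
  motion: "-1 0 0.15 0 -0.005;-1 0 0.3 0 -0.0147;-1 0 0.45 0 -0.0147;-1 0 0.6 0 -0.0147;-1 0 0.75 0 -0.0147;-1 0 0.785 0 -0.0147;-1 0 0.785 0 -0.0147;-1 0 0.785 0 -0.0147;-1 0 0.785 0 -0.0147"

```text
time: 7.23
position: [0.5381, -0.2726, 0.2283]
tool_rot: [1.0, -0.02, -0.001, -0.001]
ft_force: [0.1, 0.2, -1.6]
grip_width: 0.0136
grip_force: 45.0
```

```bash
python3 - <<'E'
from h import *
o=robot.get_obs();print(o['time'],o['position'],o['tool_rot'],o['q'],o['ft_force'],o['grip_width'])
m=robot.camera_model("wrist");p,d=robot.camera("wrist");cv2.imwrite("pics/w2.png",p[:,:,::-1]);np.savez("w2.npz",p=p,d=d)
p,d=robot.camera("top");np.savez("t2.npz",p=p,d=d);cv2.imwrite("pics/t2.png",p[:,:,::-1])
E
```

```text
7.2333 [ 0.53808765 -0.272614    0.22831151] [ 0.99979995 -0.0199118  -0.00121045 -0.00145519] [-6.54468985e-01  5.01820080e-01  1.48907270e+00  9.93588840e-04
  1.15437502e+00  9.55750074e-01] [ 0.12060447  0.18551202 -1.55688694] 0.013614919906752437
```

View pics/w2.png

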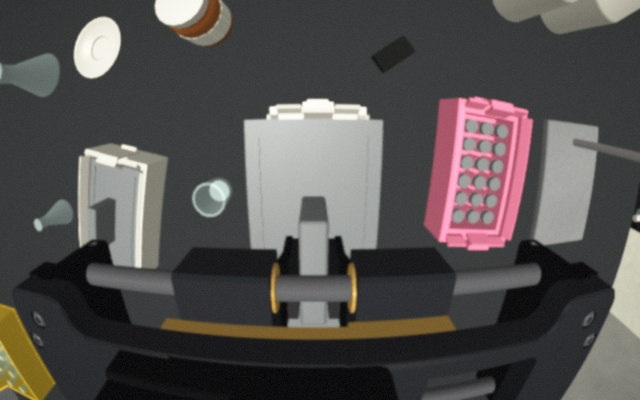

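The lid is held square above the box. Its far edge is at row 120, columns 245–383, and the box's far rim shows behind it at row ~108, columns 268–369. I'll measure the far edge for the x offset of the lid in the grip and refine its yaw and y.

```bash
python3 - <<'E'
from h import *
m=robot.camera_model("wrist");p=np.load("w2.npz")['p']
b=cv2.GaussianBlur(p.min(-1),(3,3),0).astype(int)
o=robot.get_obs();T=o['position']
zt=T[2]-.031+.006
L=[];Rr=[]
for v in range(128,236,6):
    g=np.diff(b[v,225:265]);L.append((225.5+np.argmax(g),v))
    g=np.diff(b[v,370:400]);Rr.append((370.5+np.argmin(g),v))
l=fplane(m,L,zt);r=fplane(m,Rr,zt)
for n,e in(("L",l),("R",r)):
    a,c=np.polyfit(e[:,0],e[:,1],1);print(n,"yaw",np.degrees(a),"y at tcp x",a*T[0]+c, np.abs(e[:,1]-a*e[:,0]-c).max())
F=[]
for u in list(range(252,265,3))+list(range(372,380,3)):
    g=np.diff(b[112:130,u]);F.append((u,112.5+np.argmax(g)))
f=fplane(m,F,zt);print("far edge x",f[:,0].round(4), f[:,1].round(3))
print(T,"tool yaw",-0)
# box rim from the wrist
k=np.zeros((400,640),np.uint8);k[92:124,255:385]=(b>175)[92:124,255:385]
v,u=np.nonzero(k)
for row in (104,106,108,110,112,114,116): 
    w=u[v==row]; print(row,w.min() if len(w) else 0,w.max() if len(w) else 0)
E
```

```text
L yaw -2.1530368051290205 y at tcp x -0.2317809735479941 0.00033458790494256263
R yaw -2.346664119178327 y at tcp x -0.3123571339251688 0.0003118354130790535
far edge x [0.6154 0.6158 0.6157 0.6156 0.6154 0.6132 0.6126 0.6126] [-0.24  -0.242 -0.243 -0.245 -0.247 -0.309 -0.311 -0.312]
[ 0.53851385 -0.27290628  0.22903266] tool yaw 0
104 302 333
106 273 360
108 270 365
110 270 365
112 270 366
114 269 366
116 267 368
```

```bash
python3 - <<'E'
from h import *
m=robot.camera_model("wrist")
print(fplane(m,[(317.7,108),(317.7,105.5),(317.7,112),(270,108),(365.5,108)],.07).round(4))
print(fplane(m,[(302,104),(333,104),(317.5,102)],.077).round(4))
# other top-view estimates: long outer edges of box rim from top picture
f=np.load("top0.npz");b=f['p'].min(-1)
k=np.zeros((400,640),np.uint8);k[150:255,360:432]=(b>150)[150:255,360:432]*255
for v in range(172,236,9):
    u=np.nonzero(k[v])[0];P=plane("top",[(u.min()-.5,v),(u.max()+.5,v)],.07);print(v,P[:,:2].round(4).tolist(),P[:,1].mean().round(4))
E
```

```text
[[ 0.6218 -0.2795  0.07  ]
 [ 0.6243 -0.2796  0.07  ]
 [ 0.6177 -0.2794  0.07  ]
 [ 0.6243 -0.2319  0.07  ]
 [ 0.6208 -0.3275  0.07  ]]
[[ 0.6263 -0.2644  0.077 ]
 [ 0.6252 -0.2945  0.077 ]
 [ 0.6276 -0.2795  0.077 ]]
172 [[0.6083, -0.2254], [0.6116, -0.3313]] -0.2783
181 [[0.587, -0.2256], [0.5902, -0.3312]] -0.2784
190 [[0.5657, -0.2235], [0.5688, -0.3289]] -0.2762
199 [[0.5445, -0.2237], [0.5476, -0.3288]] -0.2763
208 [[0.5235, -0.2216], [0.5265, -0.3288]] -0.2752
217 [[0.5026, -0.2219], [0.5055, -0.3264]] -0.2742
226 [[0.4817, -0.2198], [0.4846, -0.3264]] -0.2731
235 [[0.461, -0.22], [0.4639, -0.3264]] -0.2732
```

Emit:
move_arm:
  motion: "-1 0 0.018 0 0;-1 0 0.018 0.15 0;-1 0 0.018 0.3 0;-1 0 0.018 0.45 0;-1 0 0.018 0.56 0;-1 0 0.018 0.56 0;-1 0 0.018 0.56 0;-1 0 0.018 0.56 0"

```text
time: 8.0
position: [0.5396, -0.2791, 0.1189]
tool_rot: [1.0, -0.02, 0.001, 0.001]
ft_force: [1.2, 1.1, -1.8]
grip_width: 0.0134
grip_force: 45.0
```

```bash
python3 - <<'E'
from h import *
o=robot.get_obs();print(o['time'],o['position'],o['tool_rot'],o['ft_force'])
m=robot.camera_model("wrist");p,d=robot.camera("wrist");cv2.imwrite("pics/w3.png",cv2.resize(p[80:260,200:440,::-1],(800,600)))
np.savez("w3.npz",p=p,d=d)
E
```

```text
8.0 [ 0.5395512  -0.27911292  0.11894785] [ 9.99792538e-01 -2.03197798e-02  1.14107133e-03  8.28296125e-04] [ 1.21005069  1.07898782 -1.84572626]
```

View pics/w3.png

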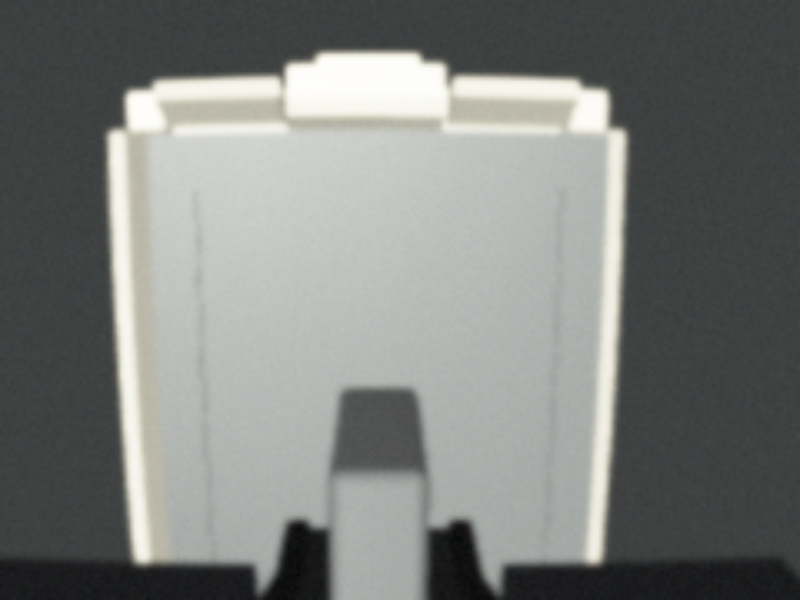

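The close view shows the lid about 2 mm too far right in the mouth: lid edges at crop columns 148 and 608, outer walls at 108 and 625. Yaw is good. I'll put numbers on it.

```bash
python3 - <<'E'
from h import *
m=robot.camera_model("wrist");T=robot.get_obs()['position'];zl=T[2]-.025
c=lambda x,y:(200+(x+.5)*.3-.5,80+(y+.5)*.3-.5)
print(T)
A=fplane(m,[c(148,140),c(607,140),c(165,550),c(588,550)],zl);print("lid",A.round(4).tolist())
B=fplane(m,[c(108,140),c(626,140),c(134,550),c(605,550)],.07);print("box",B.round(4).tolist())
print("lid y",A[:2,1].mean(),A[2:,1].mean(),"box y",B[:2,1].mean(),B[2:,1].mean())
print("far edge",fplane(m,[c(378,130)],zl)[0],"outer rim",fplane(m,[c(215,80),c(515,80)],.07)[:, :2],"clip tip",fplane(m,[c(368,118),c(368,53)],.077)[:,:2])
E
```

```text
[ 0.53987065 -0.27942955  0.1195298 ]
lid [[0.616, -0.2418, 0.0945], [0.6127, -0.3216, 0.0945], [0.5391, -0.2377, 0.0945], [0.5357, -0.3188, 0.0945]]
box [[0.6164, -0.228, 0.07], [0.6119, -0.3309, 0.07], [0.5284, -0.2246, 0.07], [0.5242, -0.3278, 0.07]]
lid y -0.2816552851307612 -0.27825270045297934 box y -0.2794758367183902 -0.27616964232425023
far edge [ 0.61529024 -0.28177946  0.0945298 ] outer rim [[ 0.62661921 -0.25041111]
 [ 0.62403557 -0.30886812]] clip tip [[ 0.6173863  -0.27999821]
 [ 0.62975142 -0.28051983]]
```

Emit:
move_arm:
  motion: "-1 0 -0.01 0 0;-1 0 -0.01 0 0;-1 0 -0.01 0.03 0;-1 0 -0.01 0.06 0;-1 0 -0.01 0.08 0;-1 0 -0.01 0.09 0;-1 0 -0.01 0.09 0;-1 0 -0.01 0.09 0"

```text
time: 8.72
position: [0.5383, -0.2765, 0.0991]
tool_rot: [1.0, -0.021, -0.0, -0.0]
ft_force: [0.3, -0.4, -2.3]
grip_width: 0.0138
grip_force: 45.0
```

```bash
python3 - <<'E'
from h import *
o=robot.get_obs();print(o['time'],o['position'],o['tool_rot'],o['ft_force'])
m=robot.camera_model("wrist");p,d=robot.camera("wrist");cv2.imwrite("pics/w4.png",cv2.resize(p[80:260,200:440,::-1],(800,600)))
E
```

```text
8.7167 [ 0.53830469 -0.27653172  0.0991118 ] [ 9.99788272e-01 -2.05730770e-02 -3.17335744e-04 -2.44735617e-04] [ 0.32324358 -0.43110627 -2.34348496]
```

View pics/w4.png

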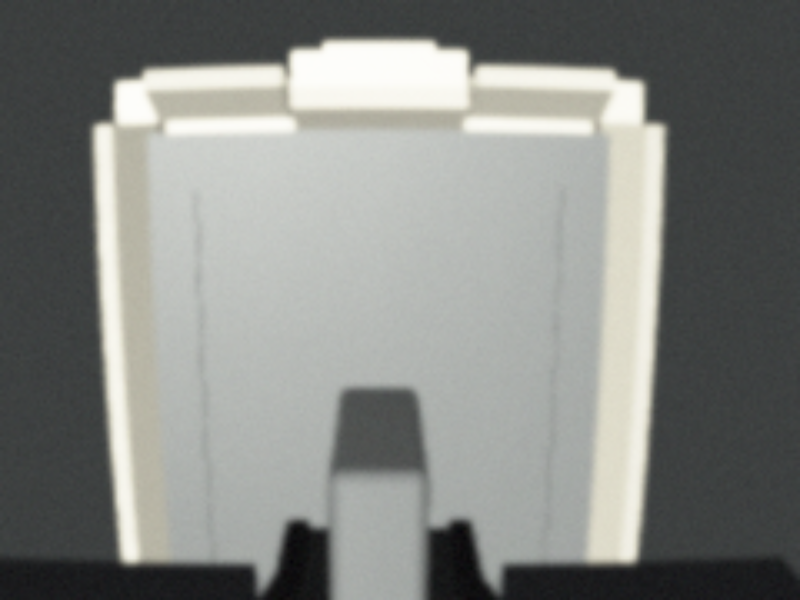

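The lid is centred in the mouth: outer walls at columns 93 and 665, lid edges at 148 and 608. Next I press down gently in steps.

Emit:
move_arm:
  motion: "-1 0 0 0.01 0;-1 0 0 0.015 0;-1 0 0 0.02 0;-1 0 0 0.02 0"

```text
time: 9.1
position: [0.5385, -0.2768, 0.0961]
tool_rot: [1.0, -0.021, 0.0, 0.0]
ft_force: [-1.7, -0.2, 3.5]
grip_width: 0.0136
grip_force: 45.0
```

Emit:
move_arm:
  motion: "-1 0 0 0.005 0;-1 0 0 0.01 0;-1 0 0 0.01 0;-1 0 0 0.01 0"

```text
time: 9.43
position: [0.5391, -0.277, 0.0943]
tool_rot: [1.0, -0.021, 0.001, 0.001]
ft_force: [-1.2, 0.3, 5.9]
grip_width: 0.0139
grip_force: 45.0
```

Emit:
move_arm:
  motion: "-1 0 0 0.005 0;-1 0 0 0.01 0;-1 0 0 0.015 0;-1 0 0 0.015 0"

```text
time: 9.77
position: [0.5395, -0.2773, 0.0917]
tool_rot: [1.0, -0.021, 0.001, 0.001]
ft_force: [-1.8, -0.1, 7.6]
grip_width: 0.0137
grip_force: 45.0
```

Emit:
move_arm:
  motion: "-1 0 0 0.005 0;-1 0 0 0.01 0;-1 0 0 0.015 0;-1 0 0 0.015 0"

```text
time: 10.1
position: [0.5396, -0.2775, 0.0887]
tool_rot: [1.0, -0.021, 0.002, 0.001]
ft_force: [-2.8, -0.6, 6.4]
grip_width: 0.0135
grip_force: 45.0
```

Emit:
move_arm:
  motion: "-1 0 0 0.005 0;-1 0 0 0.01 0;-1 0 0 0.015 0;-1 0 0 0.015 0"

```text
time: 10.43
position: [0.5387, -0.277, 0.0844]
tool_rot: [1.0, -0.021, 0.0, 0.0]
ft_force: [-0.1, -1.9, 1.6]
grip_width: 0.0135
grip_force: 45.0
```

Emit:
move_arm:
  motion: "-1 0 0 0.005 0;-1 0 0 0.01 0;-1 0 0 0.015 0;-1 0 0 0.015 0"

```text
time: 10.77
position: [0.5378, -0.2758, 0.0804]
tool_rot: [1.0, -0.021, -0.001, -0.001]
ft_force: [0.7, 0.4, -1.4]
grip_width: 0.0141
grip_force: 45.0
```

Emit:
move_arm:
  motion: "-1 0 0 0.005 0;-1 0 0 0.01 0;-1 0 0 0.01 0;-1 0 0 0.01 0"

```text
time: 11.1
position: [0.5384, -0.2763, 0.0797]
tool_rot: [1.0, -0.021, -0.0, -0.0]
ft_force: [-0.7, 1.4, -0.2]
grip_width: 0.0136
grip_force: 45.0
```

Emit:
move_arm:
  motion: "-1 0 0 0.005 0;-1 0 0 0.01 0;-1 0 0 0.01 0;-1 0 0 0.01 0"

```text
time: 11.43
position: [0.5384, -0.2763, 0.0796]
tool_rot: [1.0, -0.02, 0.0, 0.0]
ft_force: [-3.1, 1.4, 11.0]
grip_width: 0.0137
grip_force: 45.0
```

Emit:
move_arm:
  motion: "-1 0 0 0.005 0;-1 0 0 0.01 0;-1 0 0 0.012 0;-1 0 0 0.012 0"

```text
time: 11.77
position: [0.5384, -0.2764, 0.0796]
tool_rot: [1.0, -0.02, 0.0, 0.0]
ft_force: [-6.8, 4.1, 24.4]
grip_width: 0.0137
grip_force: 45.0
```

Emit:
move_arm:
  motion: "-1 0 0 0 0;-1 0 0 0 0;-1 0 0 0 0;-1 0 0 0 0;-1 0 0 0 0;-1 0 0 0 0;-1 0 0 0 0;-1 0 0 0 0;-1 0 0 0 0;-1 0 0 0 0;-1 0 0 0 0;-1 0 0 0 0"

```text
time: 12.77
position: [0.5384, -0.2763, 0.0796]
tool_rot: [1.0, -0.02, 0.0, 0.0]
ft_force: [-6.6, 4.5, 24.9]
grip_width: 0.0135
grip_force: 45.0
```

Emit:
move_arm:
  motion: "-1 0 0 -0.01 0;-1 0 0 -0.02 0;-1 0 0 -0.02 0;-0.4 0 0 -0.02 0;-0.4 0 0 -0.02 0;-0.4 0 0 -0.02 0;-0.4 0 0 -0.02 0;-0.4 0 0 -0.02 0;-0.4 0 0 -0.02 0"

```text
time: 13.52
position: [0.5384, -0.2766, 0.0789]
tool_rot: [1.0, -0.021, -0.0, -0.0]
ft_force: [-0.3, -0.6, -0.5]
grip_width: 0.0262
grip_force: 0.0
```

Released with about 6 mm clear on each side. I'll rise, move aside toward the base and look.

Emit:
move_arm:
  motion: "-0.4 0 0 -0.1 0;-0.4 0 0 -0.2 0;-0.4 0 0 -0.4 0;-0.4 0 0 -0.6 0;-0.4 0 0 -0.75 0;-0.4 -0.1 0 -0.75 0;-0.4 -0.3 0 -0.75 0;-0.4 -0.5 0 -0.75 0;-0.4 -0.5 0 -0.75 0;-0.4 -0.5 0 -0.75 0"

```text
time: 14.35
position: [0.4365, -0.2717, 0.2291]
tool_rot: [1.0, -0.022, -0.001, -0.001]
ft_force: [0.9, -0.9, -0.6]
grip_width: 0.0263
grip_force: 0.0
```

```bash
python3 - <<'E'
from h import *
o=robot.get_obs();print(o['time'],o['position'],o['ft_force'])
p,d=robot.camera("top");X=cloud("top",d);np.savez("t5.npz",p=p,d=d)
a=cv2.resize(p[150:255,350:440,::-1],(500,583),interpolation=cv2.INTER_CUBIC)
m=robot.camera_model("wrist");w,_=robot.camera("wrist")
wc=cv2.resize(w[60:330,230:390,::-1],(300,506))
im=np.zeros((590,800,3),np.uint8);im[:583,:500]=a;im[:506,500:]=wc
cv2.imwrite("pics/c5.png",im)
R2=R.from_euler('z',-2.35,degrees=True).as_matrix()
q=(X-[.539,-.276,0])@R2
for s in(-.055,0.055):
  for y in (-.025,.025):
    k=(abs(q[...,0]-s)<.012)&(abs(q[...,1]-y)<.01)&(q[...,2]>.02)&(q[...,2]<.09);print("plate top z",s,y,np.median(q[k][:,2]).round(4),k.sum())
k=(abs(q[...,0])<.07)&(abs(q[...,1])<.03)&(q[...,2]>.095)&(q[...,2]<.11);print("bar",rect(X[k]),np.median(X[k][:,2]))
E
```

```text
14.35 [ 0.43648236 -0.27169679  0.22910946] [ 0.9314651  -0.85012807 -0.64355162]
plate top z -0.055 -0.025 nan 0
plate top z -0.055 0.025 nan 0
plate top z 0.055 -0.025 0.0565 87
plate top z 0.055 0.025 0.0562 83
bar (array([ 540. , -276.1]), array([59.5, 14.6]), -1.75) 0.1018050324414081
  return _methods._mean(a, axis=axis, dtype=dtype,
  ret = ret.dtype.type(ret / rcount)
```

View pics/c5.png

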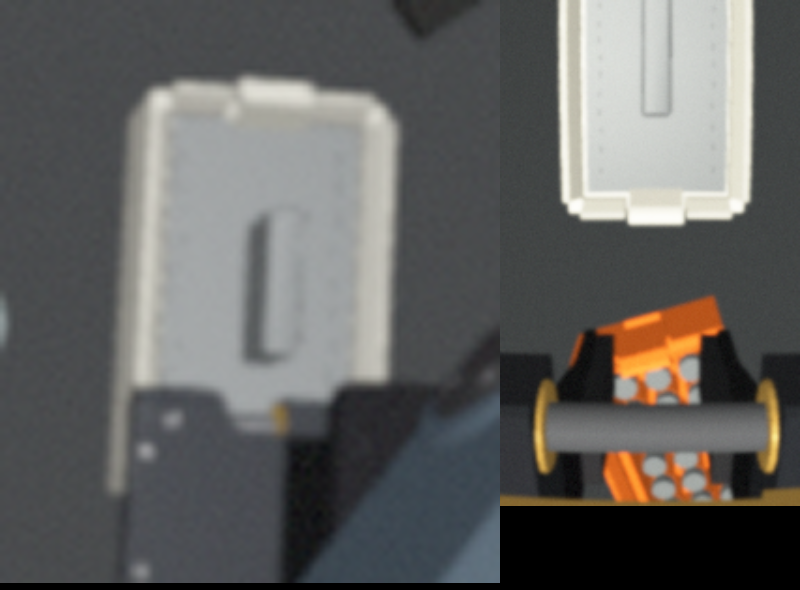

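The pictures show the lid seated and square. The far plate top is at 56 mm and the bar top at 102 mm, and the near clip is visible at about (656,200). The gripper hides the near end from above, so I'll check that end and both clips from the scene camera, before against after.

```bash
python3 - <<'E'
from h import *
p,d=robot.camera("scene");X=cloud("scene",d);X0=cloud("scene",np.load("scene0.npz")['d'])
w,dw=robot.camera("wrist");cv2.imwrite("pics/w6.png",cv2.resize(w[0:190,220:420,::-1],(630,598),interpolation=cv2.INTER_CUBIC))
R2=R.from_euler('z',-2.35,degrees=True).as_matrix()
q=(X-[.539,-.276,0])@R2
for s in(-.05,.05):
  for y in (-.028,.028):
    k=(abs(q[...,0]-s)<.012)&(abs(q[...,1]-y)<.008)&(q[...,2]>.02)&(q[...,2]<.09);print("plate",s,y,np.median(q[k][:,2]).round(4),k.sum())
def clip(X,c,yaw,n,s):
    q=(X-c)@R.from_euler('z',yaw,degrees=True).as_matrix()
    k=(abs(q[...,1])<.012)&(q[...,2]>.0735)&(q[...,2]<.082)&(q[...,0]*s>.06)&(q[...,0]*s<.1)
    t=q[k][:,0]; print(n,s,k.sum(),np.percentile(t,[5,50,95]).round(4) if len(t) else '')
for s in(-1,1): clip(X0,[.539,-.276,0],-2.35,"before",s);clip(X,[.539,-.276,0],-2.35,"after",s)
T0=cloud("top",np.load("top0.npz")['d']);T5=cloud("top",np.load("t5.npz")['d'])
clip(T0,[.539,-.276,0],-2.35,"top before",1);clip(T5,[.539,-.276,0],-2.35,"top after",1)
# disturbance: top depth change outside the lid, box and arm
a=np.load("top0.npz")['p'].astype(int);b=np.load("t5.npz")['p'].astype(int)
k=(abs(a-b).max(-1)>40).astype(np.uint8);print(cv2.connectedComponentsWithStats(k)[2][1:][lambda s:s[:,4]>12] if 0 else [r.tolist() for r in cv2.connectedComponentsWithStats(k)[2][1:] if r[4]>12])
E
```

```text
plate -0.05 -0.028 0.0566 43
plate -0.05 0.028 0.0568 43
plate 0.05 -0.028 0.0561 53
plate 0.05 0.028 0.0569 55
before -1 21 [-0.0829 -0.0805 -0.0785]
after -1 29 [-0.0872 -0.0805 -0.0761]
before 1 32 [0.0778 0.0807 0.0865]
after 1 29 [0.0777 0.0804 0.0871]
top before 1 38 [0.0771 0.0809 0.087 ]
top after 1 41 [0.0777 0.0818 0.087 ]
[[372, 171, 50, 86, 1375], [387, 184, 5, 5, 16], [385, 185, 21, 32, 214], [449, 184, 88, 104, 4748], [141, 188, 43, 65, 1984], [387, 193, 5, 5, 15], [370, 232, 125, 129, 6139], [529, 239, 24, 19, 243], [390, 260, 10, 3, 22], [473, 260, 81, 140, 2159], [623, 349, 15, 9, 47], [600, 351, 16, 9, 75], [585, 359, 32, 14, 54], [623, 358, 9, 6, 29], [595, 367, 45, 33, 1041], [552, 370, 16, 30, 190], [364, 379, 6, 7, 25], [339, 383, 5, 6, 22], [258, 387, 43, 13, 357], [361, 387, 9, 13, 17]]
```

View pics/w6.png

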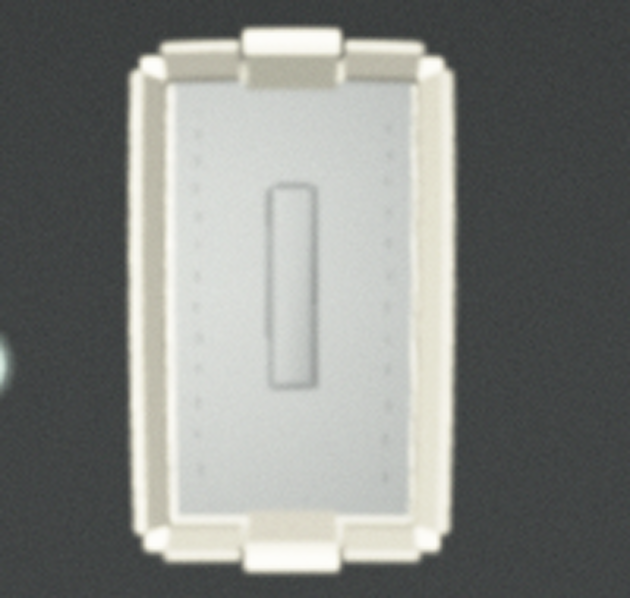

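The wrist view shows the lid level and square. Both clips, at about (292,75) and (292,525), overlap its ends. All four plate corners read 56–57 mm. The picture changes I can place lie at the lid, the box and the arm, so I'm handing in.

```bash
python3 -c "
from rig import robot
print(robot.hand_in())"
```

```text
the job is handed in; nothing more can be done
None
```

The lid is home on the ledge with both clips sprung back over it. It was proved with a push of about 25 N held for just over a second, then released, and the job was handed in at about 14.5 s with nothing else seen to have moved.

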